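# Feel which way round a sample carrier goes, then dock it

### The arm

A 6-joint arm with a two-finger parallel gripper is mounted at the origin on a cart in front of the work surface, level with it; the furniture and walls round the work are solid. World frame = base frame: x ahead of the robot, y to its left, z up, the work surface at z = 0. Lengths are in m, angles in rad, forces in N, time in s.
With the tool pointing down it reaches from about 0.35 to 0.975 m from the base axis. Payload 7.1 kg.
Tool frame: the origin (TCP) lies at the very end of the fingers, on their centre line; the grasp point (between the pads) lies 19 mm behind it; z points along the fingers, y is the line along which they close (so a half turn about z gives the same grasp; the last joint's range is limited). The gripper opens to 88 mm and grips with 3 to 60 N. Pads are 20 mm wide; open, the fingers measure 115 mm over their backs; the gripper's body (75 mm by 178 mm) begins 61 mm behind the grasp point.
Start: joints at [1.101, 0.423, 1.63, -0, 1.089, -0.019], TCP at [0.272, 0.563, 0.223] pointing down, gripper open.
Joint ranges: [-3, 3], [-0.9, 2.11], [0.09, 2.58], [-1.31, 4.45], [0.11, 2.69], [-2.54, 2.54]. Speed limits (rad/s): [2.39, 2.39, 3.01, 3.14, 3.14, 3.14].

### API

Orientations are given as a 3x3 rotation matrix whose columns are the frame's x, y, z axes.
In Python, from plant import manip gives the robot as it stands.
- The arm moves only by the tool step_arm, never from a script. Its argument "motion" is a list of rows, each an object of numbers: "x", "y", "z": the shift along the tool's x, y, z in cm; "yaw": the turn about the tool's z in rad; "gripper": the opening, from 0 (shut) to 1 (fully open). In form: [{"x": .., "y": .., "z": .., "yaw": .., "gripper": ..}, ...]. A call has 1 to 12 rows; each row is the pose to reach, as a shift and turn from the pose commanded when the call began, along the tool's axes at that moment; what a row does not reach only later rows make up. A row lasts 1/8 s, in which the tool goes at most 62.5 mm and 10.7 degrees, less where a joint would pass 70% of its speed; a pose out of reach is approached as far as the arm can. A call with a gripper value outside its range is refused whole. The fingers move at their own pace and stop on an object; "grip_force" is the grip in N (left out, the last holds). Time passes only in rows, so rows that repeat a pose let the fingers close. It gives the time, the measured TCP pose, the force, the opening and the grip force at its end, in the units of the state.
- manip.observe(): the state, without advancing time (a new reading comes with each control period).
- manip.capture(name): name is "side" or "top"; returns the picture (480x640x3 uint8, red, green, blue); there is no depth.
- manip.camera_model(name): a dict with "fx", "fy", "cx", "cy" (pixels), "R" (3x3) and "t" (3): a world point X has camera coordinates R X + t. Camera axes: x right, y down, z forward; pixel columns grow to the right and rows downward; lengths in m; the calibration is good to about 2 mm. A picture is of the moment at which its call begins. camera_model takes no time and is no camera call.
- manip.finish_job(): hands the job in; it is judged then, once.
Trained networks look in the newest picture that a camera, given by its name, has taken for a name from the list of things; names that differ only in an ending like _2 or _b are one class to them, and where a whole thing is asked for, a point or a joint stands for the part that bears it (a point fixed in the world has none). Each returns a list of dicts, best first, with "conf" (0 to 1); they miss things now and then, are a little off and sometimes report something else, mostly with a low value. They report only what shows in the picture. A call takes as long as a camera call. They do not tell look-alikes from the thing itself.
- manip.look_for(target, camera): "rect" ([centre column, centre row, width, height] in pixels, round what is visible of it).
- manip.tip_of(target, camera): "location" ([column, row] in pixels: a listed point, or the origin of a listed thing).
The state is a dict: "t": time; "joint_positions": joint angles; "joint_velocities": joint speeds; "tau": joint torques, N m; "ee_pos": TCP position; "tool_rot": TCP orientation; "wrist_force": force on the tool from outside, world axes, zero at the start; "ft_torque": the same for the moment, N m; "grip_width": finger opening in m; "grip_force": force on a finger pad.
Only numpy, scipy, OpenCV 4.12 (cv2) and the standard library are available. Lean on these libraries where they do the work, as an engineer would, in place of code of your own. Each camera call takes 0.05 s, during which the arm holds its last target. There are 200 camera calls.

### The job

Of the two look-alike orange sample carriers, take the one that stands in front of the white reader bay's mouth and push it fully home, square and level, into the bay. A carrier looks the same both ways round, but one long half is relieved underneath and the other has a hidden foot: press down on its long edges to feel which one gives and rocks, turn it half round if need be so that the relieved half passes over the bay's blue rail, and only then slide it in, for the foot must not run against the rail. Leave the other carrier, the gauze box, the brown dropper bottle and the petri dish where they stand.

Things in the scene. Friction and masses are not known exactly. Their poses are not given: they have to be found in the camera images.
- carrier_a: loose orange sample carrier, about 0.15 to 0.3 kg; origin at the centre of its underside (table level), z up. Shell 120 mm long (x), 112 mm wide (y), z = 8 to 24 mm. Stands on a keel along its middle (y within 5 mm) and one 12 mm wide foot, 44 mm off the middle under ONE of its +y or -y halves (unmarked; the two carriers differ); the other half is relieved, 8 mm clear of the table
- grip_a (a point): middle of the black square grip on the carrier's top: 36 x 36 mm, z = 24 to 50 mm in the carrier's frame; this point at z = 38 mm. Hold it here to lift and turn the carrier; a half turn about z swaps its two halves, and nothing else about it changes
- edge_a (a point): point on carrier_a's flat top by its +y long edge (x = 0, y = 50, z = 24 mm in its frame). A press of 3 to 5 N over the foot stands firm; over the relieved half the carrier rocks by about 0.15 rad, the top here gives way 4 to 8 mm, and it rocks back when let go. The -y edge (y = -50 mm) is tested alike; well inside these points it may not rock
- carrier_b: the second carrier, alike in size, looks and frame, its foot under one of its halves (not the same as carrier_a's). Either of the two may be the one that stands before the bay's mouth (to the robot's right, y below -0.1 m); the other is parked to the robot's left (y above 0.25 m) and stays there
- grip_b (a point): the same point of the grip on carrier_b
- edge_b (a point): the same point by carrier_b's +y long edge (x = 0, y = 50, z = 24 mm in its frame)
- bay: fixed white reader bay; origin on the table under the centre of a docked carrier, x the way the carrier is pushed in, z up. No floor: the carrier slides on the table. Side walls 30 mm high with inner faces at about y = +-58 mm; back stop face at x = +60 mm. Fully home, the carrier's origin is at this origin with its long axis along x, its rear 50 mm outside the hood
- mouth (a point): on the table where the bay's straight walls begin (about x = -50 mm in its frame); ahead of it, to x = -80 mm, the guides flare outward by about 13 mm a side, 30 mm high
- hood (a point): front lower edge of the bay's grey hood, x = -10, z = 58 mm in the bay's frame; the hood reaches from here to the back, its top at z = 70 mm. The carrier's grip passes under it, but not a hand that holds the grip
- rail: fixed blue key rail of the bay, 5 mm high, 12 mm wide, from x = -40 to +60 mm, centred at y = +44 mm in the bay's frame (only on its +y side); its own frame is the bay's. The relieved half of the carrier clears it without touching; the foot would strike its front end
- gauze_box: bystander: green and white carton, 62 x 98 x 46 mm, origin at the centre of its underside
- dropper_c: bystander: brown dropper bottle, 32 mm wide, 86 mm high, origin at the centre of its underside
- petri_a: bystander: pink petri dish, 62 mm across, 14 mm high, origin at the centre of its underside
Not all that is in view belongs to the job. What is shaped like the carrier_b but red is not meant.

How it is judged:
By the outcome, as a careful person would: the job done as asked, in the order asked, and still so for the second after the job is handed in, with the robot touching nothing.
It also fails if it takes over 72 s, if anything falls off the work surface, if the arm or the gripper's body presses on something with over 40 N, if the wrist force passes 120 N, or if a joint passes its speed limit or range.

## Working session

There is one attempt and no reset: what is moved stays moved. The work goes in short steps, Python scripts to look and compute and a tool call to move; the robot and the scene stay as the last step left them, time stands still between calls to the robot, and variables do not carry over. Pictures are saved under pics/ and viewed, at most 10 in all, crops included, and the job is handed in when it is done.

Besides the shell and the picture viewer there is one more tool, called after "Call:" by a JSON object that holds its "fn" and its "kwargs". step_arm: Moves the arm, as the interface text tells. Its arguments: {"type":"object","properties":{"motion":{"type":"array"},"grip_force":{"type":"number"}},"required":["motion"]}

```bash
mkdir -p pics
python3 - <<'E'
from plant import manip
import cv2, numpy as np
for c in("top","side"):
    im=manip.capture(c); cv2.imwrite(f"pics/{c}0.png",im[:,:,::-1])
    m=manip.camera_model(c); print(c,m['fx'],m['cx'],m['cy'],np.round(np.array(m['R']),3).tolist(),np.round(m['t'],3))
s=manip.observe(); print(s['t'],s['ee_pos'],np.round(s['tool_rot'],3).tolist(),s['grip_width'])
E
```

```text
top 478.933814956409 326.43660882518554 242.9389021043751 [[0.014, -1.0, -0.01], [-0.996, -0.013, -0.091], [0.091, 0.011, -0.996]] [0.03  0.565 1.152]
side 586.7124611959509 316.4664120966088 248.99267227529688 [[0.839, -0.543, 0.018], [-0.226, -0.379, -0.897], [0.494, 0.749, -0.441]] [-0.443  0.18   1.209]
0.1 [0.27203953 0.56212985 0.22199826] [[-0.9, 0.436, -0.001], [0.436, 0.9, -0.001], [0.0, -0.001, -1.0]] 0.0876565908456328
```

View pics/top0.png

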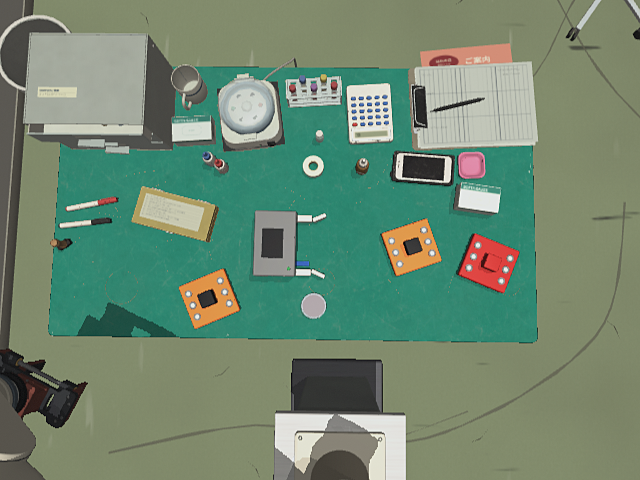

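View pics/side0.png

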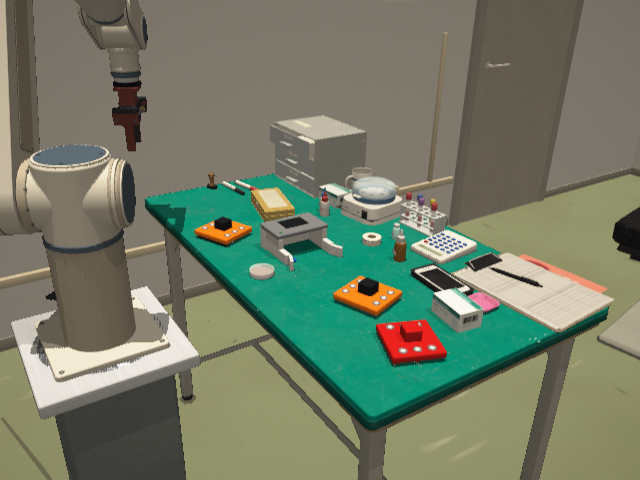

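The top view shows the grey hood at (275,243) with its mouth to the right and the blue rail at (303,264). The carrier to use is orange, at (411,247). The parked orange one is at (209,299) and the red decoy at (489,263). The dropper bottle is at (362,165) and the petri dish at (313,306).

```bash
cat > h.py <<'E'
import numpy as np, cv2
from plant import manip
def back(c,px,z):
    m=manip.camera_model(c);R=np.array(m['R']);t=np.array(m['t'])
    o=-R.T@t; out=[]
    for u,v in np.atleast_2d(px):
        d=R.T@np.array([(u-m['cx'])/m['fx'],(v-m['cy'])/m['fy'],1]); out.append(o+d*(z-o[2])/d[2])
    return np.array(out)
def proj(c,X):
    m=manip.camera_model(c);p=np.atleast_2d(X)@np.array(m['R']).T+np.array(m['t'])
    return np.c_[m['fx']*p[:,0]/p[:,2]+m['cx'],m['fy']*p[:,1]/p[:,2]+m['cy']]
E
python3 - <<'E'
from h import *
im=cv2.imread('pics/top0.png'); hsv=cv2.cvtColor(im,cv2.COLOR_BGR2HSV)
def big(mask,box,k):
    m=np.zeros_like(mask);x0,y0,x1,y1=box;m[y0:y1,x0:x1]=mask[y0:y1,x0:x1]
    m=cv2.morphologyEx(m,cv2.MORPH_CLOSE,np.ones((k,k)))
    cs,_=cv2.findContours(m,cv2.RETR_EXTERNAL,cv2.CHAIN_APPROX_NONE); return max(cs,key=cv2.contourArea)
c=big(cv2.inRange(hsv,(8,150,120),(22,255,255)),(370,210,450,285),3)
r=cv2.minAreaRect(c);print(r);B=back('top',cv2.boxPoints(r),.024);print(B.round(4),B.mean(0))
e=np.roll(B,-1,0)-B;print('len',np.linalg.norm(e,axis=1),'ang',np.degrees(np.arctan2(e[:,1],e[:,0])))
k=big(cv2.inRange(hsv,(0,0,0),(180,255,60)),(395,230,430,262),1)
r=cv2.minAreaRect(k);print('grip',r,back('top',r[0],.05))
c=big(cv2.inRange(hsv,(0,0,90),(180,40,200)),(245,200,297,285),9)
r=cv2.minAreaRect(c);print('hood',r);B=back('top',cv2.boxPoints(r),.07);print(B.round(4),B.mean(0))
e=np.roll(B,-1,0)-B;print('len',np.linalg.norm(e,axis=1),'ang',np.degrees(np.arctan2(e[:,1],e[:,0])))
cv2.imwrite('pics/c1.png',cv2.resize(im[195:295,240:450],None,fx=3.8,fy=3.8,interpolation=cv2.INTER_CUBIC))
for n in('bay','hood','mouth','rail','grip_a','carrier_a','edge_a'):
  for cam,z in(('top',0),('side',0)):
    zz={'hood':.058,'grip_a':.038,'edge_a':.024}.get(n,0)
    for d in manip.tip_of(n,cam)[:3]: print(n,cam,round(d['conf'],2),np.round(d['location'],1),back(cam,d['location'],zz)[0].round(4))
E
```

```text
((411.25, 246.75001525878906), (45.2205696105957, 48.699073791503906), 71.56505584716797)
[[ 0.5911 -0.0966  0.024 ]
 [ 0.6308 -0.2105  0.024 ]
 [ 0.5252 -0.2449  0.024 ]
 [ 0.486  -0.1319  0.024 ]] [ 0.55827363 -0.17095233  0.024     ]
len [0.12064141 0.11112003 0.11961842 0.11088709] ang [ -70.77580402 -161.97414895  109.12060379   18.55208809]
grip ((412.1500549316406, 245.9500274658203), (13.914021492004395, 15.495160102844238), 71.56504821777344) [[ 0.55776005 -0.16881711  0.05      ]]
hood ((274.5, 242.5), (43.0, 65.0), 0.0)
[[0.4825 0.2092 0.07  ]
 [0.6373 0.2135 0.07  ]
 [0.6385 0.1108 0.07  ]
 [0.4838 0.1078 0.07  ]] [0.56052614 0.16032545 0.07      ]
len [0.15486978 0.10271272 0.15471421 0.10144065] ang [   1.58686371  -89.30960057 -178.88339506   90.76997881]
bay top 0.63 [294.6 244.2] [0.5628 0.118  0.    ]
bay side 0.84 [301.9 251. ] [0.563  0.1258 0.    ]
hood top 0.84 [292.3 242.6] [0.5614 0.119  0.058 ]
hood top 0.74 [410.2 245.2] [ 0.5588 -0.1628  0.058 ]
hood side 0.93 [303.7 238.3] [0.5441 0.0871 0.058 ]
hood side 0.21 [303.2 251.6] [0.5023 0.022  0.058 ]
mouth sid
[... 352 characters left out ...]
 0.5087 -0.364   0.038 ]
grip_a side 0.59 [221.4 221.3] [0.4264 0.3378 0.038 ]
carrier_a top 0.71 [209.6 294.8] [0.4333 0.3278 0.    ]
carrier_a top 0.57 [486.1 263.1] [ 0.5215 -0.3614  0.    ]
carrier_a side 0.93 [367.4 298.4] [ 0.5637 -0.1635  0.    ]
carrier_a side 0.79 [224.  234.2] [0.4291 0.3309 0.    ]
carrier_a side 0.68 [410.2 346.4] [ 0.523  -0.3605  0.    ]
edge_a top 0.98 [417.4 264.6] [ 0.5143 -0.1859  0.024 ]
edge_a top 0.88 [211.9 319.2] [0.3748 0.314  0.024 ]
edge_a top 0.65 [493.7 242.9] [ 0.5701 -0.3731  0.024 ]
edge_a side 0.92 [432.9 333.4] [ 0.5686 -0.3749  0.024 ]
edge_a side 0.71 [214.2 236.2] [0.3798 0.2845 0.024 ]
edge_a side 0.62 [311.9 259.4] [0.5341 0.031  0.024 ]
```

View pics/c1.png

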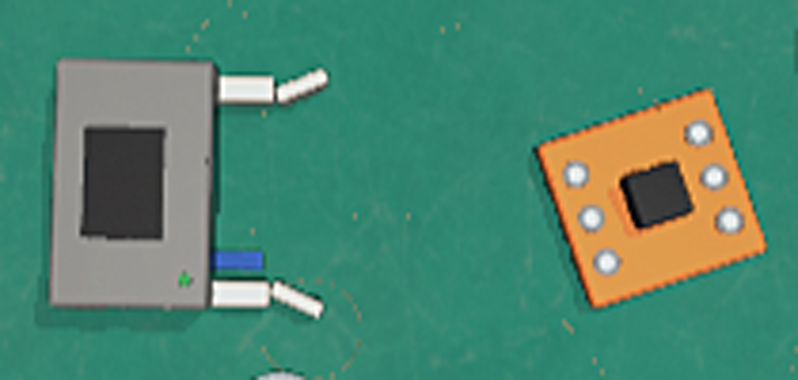

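```bash
cat >> h.py <<'E'
def edge(g,a,b,w=3.5,n=40):
    a,b=np.array(a,float),np.array(b,float);d=(b-a)/np.linalg.norm(b-a);nn=np.array([-d[1],d[0]])
    s=np.arange(-w,w+.01,.25);P=[]
    for f in np.linspace(.12,.88,n):
        q=(a+f*(b-a))+s[:,None]*nn
        v=cv2.remap(g,q[None,:,0].astype('f4'),q[None,:,1].astype('f4'),cv2.INTER_LINEAR)[0]
        v=np.gradient(cv2.GaussianBlur(v.astype('f4')[None],(0,0),2)[0]);v=np.abs(v)**2
        P.append(a+f*(b-a)+nn*(s*v).sum()/v.sum())
    P=np.array(P,'f4');l=cv2.fitLine(P,cv2.DIST_HUBER,0,.01,.01).ravel()
    return l[2:]-l[:2]*15,l[2:]+l[:2]*15
E
python3 - <<'E'
from h import *
im=cv2.imread('pics/top0.png').astype('f4')
m=manip.camera_model('top');print('cam',-np.array(m['R']).T@np.array(m['t']))
F=lambda p:(np.array(p)/3.8+np.array([240,195])-.37)
def L(n,a,b,z,ch,w=3):
    p=back('top',np.array(edge(im[:,:,ch].copy(),F(a),F(b),w)),z)[:,:2];d=p[1]-p[0]
    print(n,p.mean(0).round(4),'ang',round(np.degrees(np.arctan2(d[1],d[0])),2))
L('hood far',(57,60),(213,63),.07,2);L('hood near',(52,304),(211,307),.07,2)
L('hood left',(57,62),(52,303),.07,2);L('hood right',(213,65),(211,250),.07,2,2)
L('farwall outer',(222,75),(270,76),.03,2,2);L('farwall inner z0',(222,102),(270,103),0,2,2)
L('nearwall inner',(215,282),(268,282),.03,2,2);L('nearwall outer z0?',(215,307),(268,306),.03,2,2)
L('rail far',(217,252),(260,253),.005,0,2);L('rail near',(217,269),(260,269),.005,0,2);L('rail end',(263,252),(263,270),.005,0,2)
C=[(539,149),(710,90),(766,247),(596,308)]
for i in range(4):L('carr%d'%i,C[i],C[(i+1)%4],.024,2)
E
```

```text
cam [0.45727377 0.02426086 1.1994325 ]
hood far [0.6367 0.1617] ang -91.14
hood near [0.4825 0.1605] ang -89.98
hood left [0.5547 0.2098] ang -0.49
hood right [0.5847 0.1115] ang -0.79
farwall outer [0.6336 0.093 ] ang -89.54
farwall inner z0 [0.6212 0.0923] ang -89.51
nearwall inner [0.5005 0.0928] ang -89.83
nearwall outer z0? [0.4845 0.0925] ang -89.62
rail far [0.5209 0.0965] ang -88.35
rail near [0.5094 0.0992] ang -93.91
rail end [0.5153 0.082 ] ang 0.78
carr0 [ 0.6115 -0.1538] ang -70.74
carr1 [ 0.575  -0.2278] ang -160.77
carr2 [ 0.5057 -0.1898] ang -70.52
carr3 [ 0.54   -0.1139] ang -160.72
```

```bash
cat >> h.py <<'E'
def go(x,y,z,ang):
    s=manip.observe();R=np.array(s['tool_rot']);p=np.array(s['ee_pos'])
    d=R.T@(np.array([x,y,z])-p)*100
    cur=np.degrees(np.arctan2(R[1,1],R[0,1]));w=(ang-cur+180)%360-180
    print('t',s['t'],'pos',p.round(4),'yang',cur.round(2),'F',np.round(s['wrist_force'],2),'q',np.round(s['joint_positions'],2))
    print('move',d.round(2),'yaw',round(-np.radians(w),3))
E
python3 -c "
from h import *
go(.5112,-.1872,.08,-70.7)"
```

```text
t 0.8 pos [0.2723 0.5625 0.2227] yang 64.17 F [ 0.35  0.99 -0.14] q [ 1.1   0.42  1.63  0.    1.09 -0.02]
move [-54.17 -57.07  14.27] yaw 2.354
```

Call:
{"fn": "step_arm", "kwargs": {"motion": [{"x": -54.17, "y": -57.07, "z": 0, "yaw": 2.354, "gripper": 0}, {"x": -54.17, "y": -57.07, "z": 0, "yaw": 2.354, "gripper": 0}, {"x": -54.17, "y": -57.07, "z": 0, "yaw": 2.354, "gripper": 0}, {"x": -54.17, "y": -57.07, "z": 0, "yaw": 2.354, "gripper": 0}, {"x": -54.17, "y": -57.07, "z": 0, "yaw": 2.354, "gripper": 0}, {"x": -54.17, "y": -57.07, "z": 0, "yaw": 2.354, "gripper": 0}, {"x": -54.17, "y": -57.07, "z": 0, "yaw": 2.354, "gripper": 0}, {"x": -54.17, "y": -57.07, "z": 0, "yaw": 2.354, "gripper": 0}, {"x": -54.17, "y": -57.07, "z": 0, "yaw": 2.354, "gripper": 0}, {"x": -54.17, "y": -57.07, "z": 0, "yaw": 2.354, "gripper": 0}, {"x": -54.17, "y": -57.07, "z": 0, "yaw": 2.354, "gripper": 0}, {"x": -54.17, "y": -57.07, "z": 0, "yaw": 2.354, "gripper": 0}]}}

```text
t: 2.3
ee_pos: [0.5005, -0.1543, 0.223]
tool_rot: [[0.907, 0.421, 0.001], [0.421, -0.907, -0.0], [0.001, 0.0, -1.0]]
wrist_force: [0.5, 0.4, -0.8]
grip_width: 0.0004
grip_force: 0.0
```

```bash
python3 -c "
from h import *
go(.5112,-.1872,.05,-70.7)"
```

```text
t 2.3 pos [ 0.5005 -0.1543  0.223 ] yang -65.12 F [ 0.49  0.37 -0.81] q [-0.32  0.27  1.85  0.    1.01  0.81]
move [-0.43  3.43 17.3 ] yaw 0.097
```

Call:
{"fn": "step_arm", "kwargs": {"motion": [{"x": -0.43, "y": 3.43, "z": 5, "yaw": 0.097, "gripper": 0}, {"x": -0.43, "y": 3.43, "z": 10, "yaw": 0.097, "gripper": 0}, {"x": -0.43, "y": 3.43, "z": 15, "yaw": 0.097, "gripper": 0}, {"x": -0.43, "y": 3.43, "z": 17.3, "yaw": 0.097, "gripper": 0}, {"x": -0.43, "y": 3.43, "z": 17.3, "yaw": 0.097, "gripper": 0}, {"x": -0.43, "y": 3.43, "z": 17.3, "yaw": 0.097, "gripper": 0}]}}

```text
t: 3.05
ee_pos: [0.5115, -0.1851, 0.0506]
tool_rot: [[0.941, 0.337, 0.001], [0.337, -0.941, -0.001], [0.001, 0.001, -1.0]]
wrist_force: [0.2, 0.4, 0.4]
grip_width: 0.0004
grip_force: 0.0
```

```bash
python3 -c "
from h import *
go(.5112,-.1872,.026,-70.7)"
```

```text
t 3.05 pos [ 0.5115 -0.1851  0.0506] yang -70.3 F [0.24 0.37 0.43] q [-0.37  0.57  1.9  -0.    0.67  0.86]
move [-0.1   0.18  2.46] yaw 0.007
```

Call:
{"fn": "step_arm", "kwargs": {"motion": [{"x": -0.1, "y": 0.18, "z": 2.0, "gripper": 0}, {"x": -0.1, "y": 0.18, "z": 2.4, "gripper": 0}, {"x": -0.1, "y": 0.18, "z": 2.6, "gripper": 0}, {"x": -0.1, "y": 0.18, "z": 2.7, "gripper": 0}, {"x": -0.1, "y": 0.18, "z": 2.7, "gripper": 0}]}}

```text
$.motion[0]: bad value
```

Call:
{"fn": "step_arm", "kwargs": {"motion": [{"z": 0.05, "gripper": 0}, {"z": 0.1, "gripper": 0}, {"z": 0.1, "gripper": 0}]}}

```text
$.motion[0]: bad value
```

Every row needs all five fields.

Call:
{"fn": "step_arm", "kwargs": {"motion": [{"x": -0.1, "y": 0.18, "z": 2.0, "yaw": 0, "gripper": 0}, {"x": -0.1, "y": 0.18, "z": 2.4, "yaw": 0, "gripper": 0}, {"x": -0.1, "y": 0.18, "z": 2.6, "yaw": 0, "gripper": 0}, {"x": -0.1, "y": 0.18, "z": 2.7, "yaw": 0, "gripper": 0}, {"x": -0.1, "y": 0.18, "z": 2.7, "yaw": 0, "gripper": 0}]}}

```text
t: 3.68
ee_pos: [0.5108, -0.187, 0.0232]
tool_rot: [[0.941, 0.337, 0.001], [0.337, -0.941, -0.0], [0.001, 0.001, -1.0]]
wrist_force: [-0.2, -0.5, 0.0]
grip_width: 0.0006
grip_force: 0.3
```

Call:
{"fn": "step_arm", "kwargs": {"motion": [{"x": 0, "y": 0, "z": 0.05, "yaw": 0, "gripper": 0}, {"x": 0, "y": 0, "z": 0.1, "yaw": 0, "gripper": 0}, {"x": 0, "y": 0, "z": 0.1, "yaw": 0, "gripper": 0}]}}

```text
t: 4.05
ee_pos: [0.5104, -0.1869, 0.0216]
tool_rot: [[0.941, 0.337, -0.0], [0.337, -0.941, 0.0], [-0.0, -0.0, -1.0]]
wrist_force: [-0.1, -0.8, 0.9]
grip_width: 0.0007
grip_force: 0.3
```

Call:
{"fn": "step_arm", "kwargs": {"motion": [{"x": 0, "y": 0, "z": 0.1, "yaw": 0, "gripper": 0}, {"x": 0, "y": 0, "z": 0.2, "yaw": 0, "gripper": 0}, {"x": 0, "y": 0, "z": 0.2, "yaw": 0, "gripper": 0}]}}

```text
t: 4.42
ee_pos: [0.5104, -0.1869, 0.0195]
tool_rot: [[0.941, 0.337, -0.0], [0.337, -0.941, 0.0], [-0.0, -0.0, -1.0]]
wrist_force: [-0.5, -0.8, -0.1]
grip_width: 0.0007
grip_force: 0.2
```

Call:
{"fn": "step_arm", "kwargs": {"motion": [{"x": 0, "y": 0, "z": 0.05, "yaw": 0, "gripper": 0}, {"x": 0, "y": 0, "z": 0.1, "yaw": 0, "gripper": 0}, {"x": 0, "y": 0, "z": 0.1, "yaw": 0, "gripper": 0}]}}

```text
t: 4.8
ee_pos: [0.5104, -0.1869, 0.0188]
tool_rot: [[0.941, 0.337, 0.0], [0.337, -0.941, -0.0], [0.0, 0.0, -1.0]]
wrist_force: [-0.6, 0.4, 3.5]
grip_width: 0.0005
grip_force: 1.7
```

Call:
{"fn": "step_arm", "kwargs": {"motion": [{"x": 0, "y": 0, "z": -1.5, "yaw": 0, "gripper": 0}, {"x": 0, "y": 0, "z": -5, "yaw": 0, "gripper": 0}, {"x": 0, "y": 0, "z": -5.5, "yaw": 0, "gripper": 0}, {"x": 5, "y": 0, "z": -5.5, "yaw": 0, "gripper": 0}, {"x": 10, "y": 0, "z": -5.5, "yaw": 0, "gripper": 0}, {"x": 10, "y": 0, "z": -4, "yaw": 0, "gripper": 0}, {"x": 10, "y": 0, "z": -1.5, "yaw": 0, "gripper": 0}, {"x": 10, "y": 0, "z": -1, "yaw": 0, "gripper": 0}, {"x": 10, "y": 0, "z": -1, "yaw": 0, "gripper": 0}]}}

```text
t: 5.92
ee_pos: [0.6036, -0.1533, 0.0282]
tool_rot: [[0.942, 0.337, -0.002], [0.337, -0.942, 0.0], [-0.001, -0.001, -1.0]]
wrist_force: [-0.3, 0.5, 0.5]
grip_width: 0.0006
grip_force: 0.0
```

Run:
```python
from h import *
im=manip.capture('top');cv2.imwrite('pics/t2.png',im[:,:,::-1])
go(.6056,-.1542,.025,-70.7)
```

```text
t 5.975 pos [ 0.6042 -0.1535  0.0289] yang -70.32 F [ 0.19 -0.21  0.24] q [-0.27  0.68  1.72 -0.    0.74  0.96]
move [0.1  0.11 0.39] yaw 0.007
```

Call:
{"fn": "step_arm", "kwargs": {"motion": [{"x": 0.1, "y": 0.1, "z": 0.3, "yaw": 0, "gripper": 0}, {"x": 0.1, "y": 0.1, "z": 0.4, "yaw": 0, "gripper": 0}, {"x": 0.1, "y": 0.1, "z": 0.5, "yaw": 0, "gripper": 0}, {"x": 0.1, "y": 0.1, "z": 0.5, "yaw": 0, "gripper": 0}]}}

```text
t: 6.48
ee_pos: [0.6061, -0.1539, 0.0244]
tool_rot: [[0.941, 0.337, 0.001], [0.337, -0.941, -0.0], [0.0, 0.0, -1.0]]
wrist_force: [-1.5, 0.0, 4.2]
grip_width: 0.0001
grip_force: 2.4
```

Call:
{"fn": "step_arm", "kwargs": {"motion": [{"x": 0, "y": 0, "z": 0.04, "yaw": 0, "gripper": 0}, {"x": 0, "y": 0, "z": 0.04, "yaw": 0, "gripper": 0}]}}

```text
t: 6.72
ee_pos: [0.6061, -0.154, 0.0243]
tool_rot: [[0.941, 0.337, 0.001], [0.337, -0.941, -0.0], [0.0, 0.0, -1.0]]
wrist_force: [-2.2, 0.9, 9.0]
grip_width: 0.0005
grip_force: 4.2
```

```bash
python3 -c "
from h import *
go(.5584,-.1707,.08,19.3)"
```

```text
t 6.725 pos [ 0.6061 -0.154   0.0243] yang -70.3 F [-2.16  0.89  8.96] q [-0.27  0.69  1.72 -0.    0.73  0.96]
move [-5.05 -0.03 -5.57] yaw -1.564
```

Call:
{"fn": "step_arm", "kwargs": {"motion": [{"x": 0, "y": 0, "z": -3, "yaw": 0, "gripper": 0}, {"x": 0, "y": 0, "z": -6, "yaw": 0, "gripper": 0.5}, {"x": -3, "y": 0, "z": -6, "yaw": -1.564, "gripper": 0.7}, {"x": -5.05, "y": -0.03, "z": -6, "yaw": -1.564, "gripper": 0.7}, {"x": -5.05, "y": -0.03, "z": -6, "yaw": -1.564, "gripper": 0.7}, {"x": -5.05, "y": -0.03, "z": -6, "yaw": -1.564, "gripper": 0.7}, {"x": -5.05, "y": -0.03, "z": -6, "yaw": -1.564, "gripper": 0.7}, {"x": -5.05, "y": -0.03, "z": -6, "yaw": -1.564, "gripper": 0.7}, {"x": -5.05, "y": -0.03, "z": -6, "yaw": -1.564, "gripper": 0.7}, {"x": -5.05, "y": -0.03, "z": -6, "yaw": -1.564, "gripper": 0.7}, {"x": -5.05, "y": -0.03, "z": -6, "yaw": -1.564, "gripper": 0.7}, {"x": -5.05, "y": -0.03, "z": -6, "yaw": -1.564, "gripper": 0.7}]}}

```text
t: 8.22
ee_pos: [0.5582, -0.1705, 0.0834]
tool_rot: [[-0.33, 0.944, 0.0], [0.944, 0.33, -0.0], [-0.0, 0.0, -1.0]]
wrist_force: [0.7, -0.7, -0.1]
grip_width: 0.0612
grip_force: 0.0
```

Run:
```python
from h import *
go(.5584,-.1707,.027,19.3)
im=manip.capture('side');cv2.imwrite('pics/s2.png',im[200:380,250:480,::-1].repeat(3,0).repeat(3,1))
```

```text
t 8.225 pos [ 0.5582 -0.1705  0.0834] yang 19.27 F [ 0.7  -0.69 -0.09] q [-0.32  0.55  1.8  -0.    0.78 -0.65]
move [-0.02  0.01  5.64] yaw -0.001
```

View pics/s2.png

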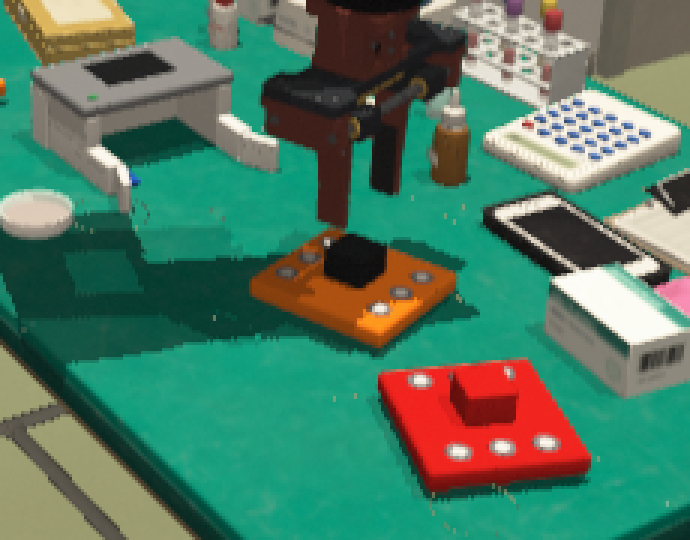

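The carrier still stands in place and level, at about (353,290) in the crop. The open fingers are squarely above its grip, so I go down and grasp.

Call:
{"fn": "step_arm", "kwargs": {"motion": [{"x": 0, "y": 0, "z": 4, "yaw": 0, "gripper": 0.7}, {"x": 0, "y": 0, "z": 5.6, "yaw": 0, "gripper": 0.7}, {"x": 0, "y": 0, "z": 5.6, "yaw": 0, "gripper": 0.7}, {"x": 0, "y": 0, "z": 5.6, "yaw": 0, "gripper": 0.3}, {"x": 0, "y": 0, "z": 5.6, "yaw": 0, "gripper": 0.3}, {"x": 0, "y": 0, "z": 5.6, "yaw": 0, "gripper": 0.3}, {"x": 0, "y": 0, "z": 5.6, "yaw": 0, "gripper": 0.3}], "grip_force": 25}}

```text
t: 9.15
ee_pos: [0.5586, -0.1707, 0.028]
tool_rot: [[-0.331, 0.944, 0.001], [0.944, 0.331, -0.0], [-0.001, 0.001, -1.0]]
wrist_force: [-0.9, 0.4, 5.6]
grip_width: 0.0362
grip_force: 25.0
```

Call:
{"fn": "step_arm", "kwargs": {"motion": [{"x": 0, "y": 0, "z": -0.5, "yaw": 0, "gripper": 0.3}, {"x": 0, "y": 0, "z": -1.0, "yaw": 0, "gripper": 0.3}, {"x": 0, "y": 0, "z": -1.0, "yaw": 0, "gripper": 0.3}]}}

```text
t: 9.52
ee_pos: [0.5584, -0.1706, 0.0376]
tool_rot: [[-0.331, 0.944, 0.001], [0.944, 0.331, -0.0], [-0.0, 0.0, -1.0]]
wrist_force: [0.5, -0.4, -1.6]
grip_width: 0.0356
grip_force: 25.0
```

Run:
```python
from h import *
go(.5595,.01,.037,-.4)
```

```text
t 9.525 pos [ 0.5584 -0.1706  0.0376] yang 19.31 F [ 0.47 -0.35 -1.58] q [-0.32  0.63  1.81  0.    0.7  -0.65]
move [17.01  6.08  0.06] yaw 0.344
```

Run:
```python
from h import *
go(.559,-.04,.037,-.4)
```

```text
t 9.525 pos [ 0.5584 -0.1706  0.0376] yang 19.31 F [ 0.47 -0.35 -1.58] q [-0.32  0.63  1.81  0.    0.7  -0.65]
move [12.31  4.38  0.06] yaw 0.344
```

Call:
{"fn": "step_arm", "kwargs": {"motion": [{"x": 3, "y": 1.1, "z": 0, "yaw": 0.1, "gripper": 0.3}, {"x": 6, "y": 2.2, "z": 0, "yaw": 0.2, "gripper": 0.3}, {"x": 9, "y": 3.3, "z": 0, "yaw": 0.3, "gripper": 0.3}, {"x": 12.3, "y": 4.4, "z": 0, "yaw": 0.344, "gripper": 0.3}, {"x": 12.3, "y": 4.4, "z": 0, "yaw": 0.344, "gripper": 0.3}, {"x": 12.3, "y": 4.4, "z": 0, "yaw": 0.344, "gripper": 0.3}, {"x": 12.3, "y": 4.4, "z": 0.5, "yaw": 0.344, "gripper": 0.3}, {"x": 12.3, "y": 4.4, "z": 0.85, "yaw": 0.344, "gripper": 0.3}, {"x": 12.3, "y": 4.4, "z": 0.95, "yaw": 0.344, "gripper": 0.3}, {"x": 12.3, "y": 4.4, "z": 0.95, "yaw": 0.344, "gripper": 0.3}]}}

```text
t: 10.78
ee_pos: [0.559, -0.0406, 0.028]
tool_rot: [[0.008, 1.0, -0.0], [1.0, -0.008, -0.0], [-0.0, -0.0, -1.0]]
wrist_force: [-1.8, -1.7, 3.4]
grip_width: 0.036
grip_force: 25.0
```

Run:
```python
from h import *
go(.559,.0,.028,-.4)
im=manip.capture('top');cv2.imwrite('pics/t3.png',cv2.resize(im[190:300,240:380,::-1],None,fx=5,fy=5,interpolation=cv2.INTER_CUBIC))
```

```text
t 10.775 pos [ 0.559  -0.0406  0.028 ] yang -0.43 F [-1.82 -1.75  3.37] q [-0.09  0.62  1.87 -0.    0.65 -0.09]
move [ 4.06 -0.03 -0.  ] yaw -0.001
```

View pics/t3.png

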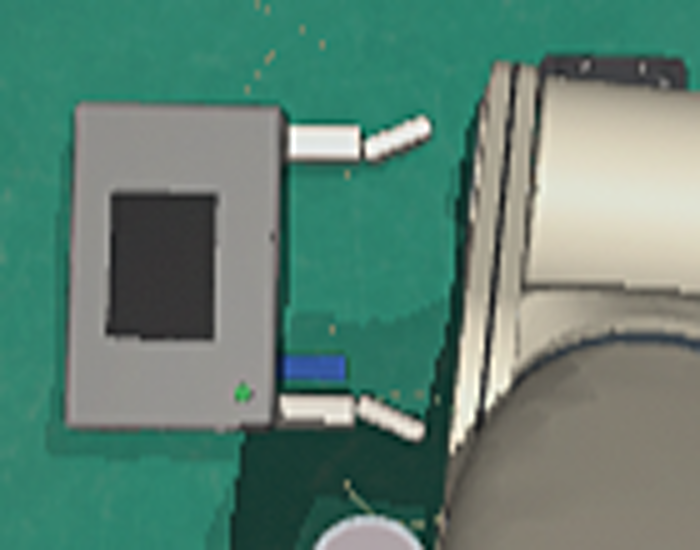

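Call:
{"fn": "step_arm", "kwargs": {"motion": [{"x": 1, "y": 0, "z": -0.05, "yaw": 0.003, "gripper": 0.3}, {"x": 2, "y": 0, "z": -0.05, "yaw": 0.003, "gripper": 0.3}, {"x": 3, "y": 0, "z": -0.05, "yaw": 0.003, "gripper": 0.3}, {"x": 4, "y": 0, "z": -0.05, "yaw": 0.003, "gripper": 0.3}, {"x": 5, "y": 0, "z": -0.05, "yaw": 0.003, "gripper": 0.3}, {"x": 5, "y": 0, "z": -0.05, "yaw": 0.003, "gripper": 0.3}]}}

```text
t: 11.58
ee_pos: [0.5594, 0.011, 0.0283]
tool_rot: [[0.009, 1.0, -0.0], [1.0, -0.009, 0.0], [0.0, -0.0, -1.0]]
wrist_force: [-0.4, -0.8, -2.4]
grip_width: 0.036
grip_force: 25.0
```

Run:
```python
from h import *
go(.5593,.0,.028,-.6)
im=manip.capture('side');cv2.imwrite('pics/s3.png',cv2.resize(im[190:300,230:370,::-1],None,fx=5,fy=5,interpolation=cv2.INTER_CUBIC))
```

```text
t 11.575 pos [0.5594 0.011  0.0283] yang -0.5 F [-0.44 -0.79 -2.43] q [-0.    0.62  1.87  0.    0.65  0.01]
move [-1.1  -0.    0.03] yaw 0.002
```

View pics/s3.png

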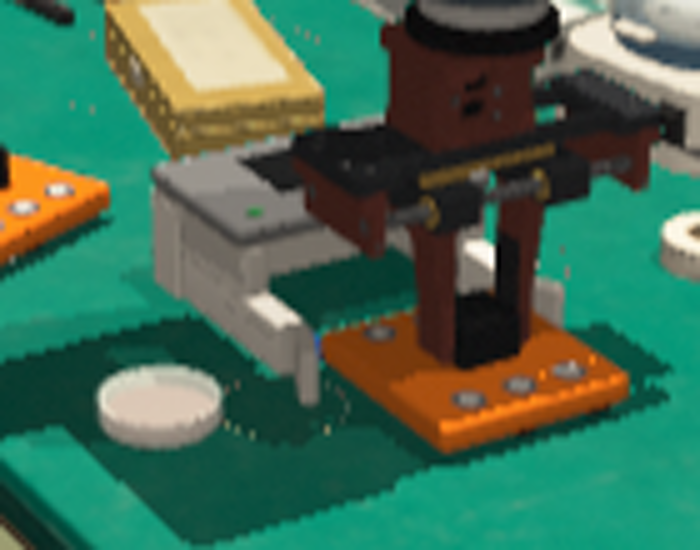

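The carrier is square to the bay with its nose between the flares, nearest corner at about (325,335) by the blue rail. I slide on slowly.

Call:
{"fn": "step_arm", "kwargs": {"motion": [{"x": 0.5, "y": 0, "z": 0.03, "yaw": 0.0, "gripper": 0.3}, {"x": 1.0, "y": 0, "z": 0.03, "yaw": 0.0, "gripper": 0.3}, {"x": 1.5, "y": 0, "z": 0.03, "yaw": 0.0, "gripper": 0.3}, {"x": 1.5, "y": 0, "z": 0.03, "yaw": 0.0, "gripper": 0.3}]}}

```text
t: 12.12
ee_pos: [0.5596, 0.0255, 0.028]
tool_rot: [[0.01, 1.0, 0.0], [1.0, -0.01, 0.0], [0.0, 0.0, -1.0]]
wrist_force: [0.1, -0.2, -1.7]
grip_width: 0.0358
grip_force: 25.0
```

Call:
{"fn": "step_arm", "kwargs": {"motion": [{"x": 0.7, "y": 0, "z": 0, "yaw": 0, "gripper": 0.3}, {"x": 1.4, "y": 0, "z": 0, "yaw": 0, "gripper": 0.3}, {"x": 2.1, "y": 0, "z": 0, "yaw": 0, "gripper": 0.3}, {"x": 2.5, "y": 0, "z": 0, "yaw": 0, "gripper": 0.3}, {"x": 2.5, "y": 0, "z": 0, "yaw": 0, "gripper": 0.3}]}}

```text
t: 12.75
ee_pos: [0.5599, 0.0505, 0.028]
tool_rot: [[0.009, 1.0, 0.0], [1.0, -0.009, 0.0], [0.0, 0.0, -1.0]]
wrist_force: [-0.0, 0.6, -1.5]
grip_width: 0.0359
grip_force: 25.0
```

Call:
{"fn": "step_arm", "kwargs": {"motion": [{"x": 0.7, "y": 0, "z": 0, "yaw": 0, "gripper": 0.3}, {"x": 1.4, "y": 0, "z": 0, "yaw": 0, "gripper": 0.3}, {"x": 2.1, "y": 0, "z": 0, "yaw": 0, "gripper": 0.3}, {"x": 2.8, "y": 0, "z": 0, "yaw": 0, "gripper": 0.3}, {"x": 3.5, "y": 0, "z": 0, "yaw": 0, "gripper": 0.3}, {"x": 4.1, "y": 0, "z": 0, "yaw": 0, "gripper": 0.3}, {"x": 4.1, "y": 0, "z": 0, "yaw": 0, "gripper": 0.3}, {"x": 4.1, "y": 0, "z": 0.03, "yaw": 0, "gripper": 0.3}]}}

```text
t: 13.75
ee_pos: [0.5604, 0.0914, 0.028]
tool_rot: [[0.01, 1.0, 0.0], [1.0, -0.01, 0.0], [0.0, 0.0, -1.0]]
wrist_force: [-2.3, 2.3, 4.5]
grip_width: 0.0356
grip_force: 25.0
```

Call:
{"fn": "step_arm", "kwargs": {"motion": [{"x": 0, "y": 0, "z": 0, "yaw": 0, "gripper": 0.6}, {"x": 0, "y": 0, "z": 0, "yaw": 0, "gripper": 0.6}, {"x": 0, "y": 0, "z": 0, "yaw": 0, "gripper": 0.6}, {"x": 0, "y": 0, "z": -3, "yaw": 0, "gripper": 0.6}, {"x": -4, "y": 0, "z": -4, "yaw": 0, "gripper": 0.6}, {"x": -9, "y": 0, "z": -4, "yaw": 0, "gripper": 0.6}, {"x": -9, "y": 0, "z": -4, "yaw": 0, "gripper": 0.6}, {"x": -9, "y": 0, "z": -4, "yaw": 0, "gripper": 0.6}]}}

```text
t: 14.75
ee_pos: [0.5592, 0.0011, 0.0676]
tool_rot: [[0.011, 1.0, -0.0], [1.0, -0.011, 0.0], [0.0, -0.0, -1.0]]
wrist_force: [0.5, -0.1, 0.3]
grip_width: 0.0527
grip_force: 0.0
```

Run:
```python
from h import *
go(.5605,.005,.012,-.55)
im=manip.capture('side');cv2.imwrite('pics/s4.png',cv2.resize(im[190:300,230:370,::-1],None,fx=5,fy=5,interpolation=cv2.INTER_CUBIC))
```

```text
t 14.75 pos [0.5592 0.0011 0.0676] yang -0.63 F [ 0.52 -0.12  0.28] q [-0.02  0.55  1.86  0.    0.73 -0.01]
move [0.39 0.12 5.56] yaw -0.001
```

View pics/s4.png

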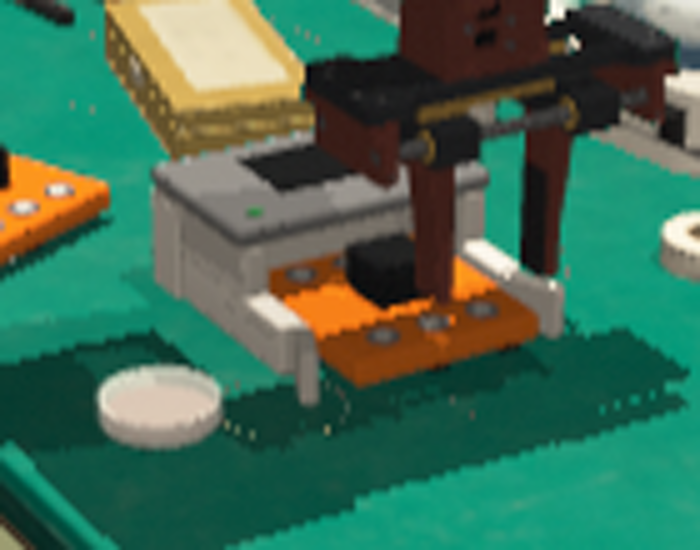

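The carrier stands level between the walls, with its rear face at about (450,350) and about 3 cm still to go. I lower the fingers behind it and push.

Call:
{"fn": "step_arm", "kwargs": {"motion": [{"x": 0, "y": 0.12, "z": 3, "yaw": 0, "gripper": 0.6}, {"x": 0, "y": 0.12, "z": 5.3, "yaw": 0, "gripper": 0.6}, {"x": 0, "y": 0.12, "z": 5.3, "yaw": 0, "gripper": 0.6}, {"x": 1.0, "y": 0.12, "z": 5.3, "yaw": 0, "gripper": 0.6}, {"x": 1.5, "y": 0.12, "z": 5.3, "yaw": 0, "gripper": 0.6}, {"x": 2.0, "y": 0.12, "z": 5.3, "yaw": 0, "gripper": 0.6}, {"x": 2.0, "y": 0.12, "z": 5.3, "yaw": 0, "gripper": 0.6}]}}

```text
t: 15.68
ee_pos: [0.561, 0.0215, 0.0152]
tool_rot: [[0.009, 1.0, 0.001], [1.0, -0.009, 0.0], [0.0, 0.001, -1.0]]
wrist_force: [-0.3, -0.7, 0.8]
grip_width: 0.0529
grip_force: 0.0
```

Call:
{"fn": "step_arm", "kwargs": {"motion": [{"x": 0.4, "y": 0, "z": 0, "yaw": 0, "gripper": 0.6}, {"x": 0.8, "y": 0, "z": 0, "yaw": 0, "gripper": 0.6}, {"x": 1.2, "y": 0, "z": 0, "yaw": 0, "gripper": 0.6}, {"x": 1.6, "y": 0, "z": 0, "yaw": 0, "gripper": 0.6}, {"x": 2.0, "y": 0, "z": 0, "yaw": 0, "gripper": 0.6}, {"x": 2.0, "y": 0, "z": 0, "yaw": 0, "gripper": 0.6}]}}

```text
t: 16.42
ee_pos: [0.5608, 0.0415, 0.0146]
tool_rot: [[0.01, 1.0, -0.0], [1.0, -0.01, 0.0], [0.0, -0.0, -1.0]]
wrist_force: [-0.6, -0.6, -0.8]
grip_width: 0.0528
grip_force: 0.0
```

Call:
{"fn": "step_arm", "kwargs": {"motion": [{"x": 0.2, "y": 0, "z": 0, "yaw": 0, "gripper": 0.6}, {"x": 0.4, "y": 0, "z": 0, "yaw": 0, "gripper": 0.6}, {"x": 0.6, "y": 0, "z": 0, "yaw": 0, "gripper": 0.6}, {"x": 0.8, "y": 0, "z": 0, "yaw": 0, "gripper": 0.6}, {"x": 0.8, "y": 0, "z": 0, "yaw": 0, "gripper": 0.6}]}}

```text
t: 17.05
ee_pos: [0.561, 0.0493, 0.0147]
tool_rot: [[0.01, 1.0, 0.0], [1.0, -0.01, 0.0], [0.0, 0.0, -1.0]]
wrist_force: [0.6, -0.2, -0.6]
grip_width: 0.0528
grip_force: 0.0
```

Call:
{"fn": "step_arm", "kwargs": {"motion": [{"x": 0.1, "y": 0, "z": 0, "yaw": 0, "gripper": 0.6}, {"x": 0.15, "y": 0, "z": 0, "yaw": 0, "gripper": 0.6}, {"x": 0.15, "y": 0, "z": 0, "yaw": 0, "gripper": 0.6}]}}

```text
t: 17.42
ee_pos: [0.5612, 0.0502, 0.0147]
tool_rot: [[0.01, 1.0, 0.0], [1.0, -0.01, -0.0], [-0.0, 0.0, -1.0]]
wrist_force: [0.5, -3.8, -0.4]
grip_width: 0.0525
grip_force: 2.1
```

Call:
{"fn": "step_arm", "kwargs": {"motion": [{"x": 0.08, "y": 0, "z": 0, "yaw": 0, "gripper": 0.6}, {"x": 0.08, "y": 0, "z": 0, "yaw": 0, "gripper": 0.6}, {"x": 0.08, "y": 0, "z": 0, "yaw": 0, "gripper": 0.6}]}}

```text
t: 17.8
ee_pos: [0.5612, 0.0503, 0.0147]
tool_rot: [[0.01, 1.0, 0.0], [1.0, -0.01, -0.001], [-0.001, 0.0, -1.0]]
wrist_force: [0.6, -8.9, 0.5]
grip_width: 0.0528
grip_force: 4.5
```

Call:
{"fn": "step_arm", "kwargs": {"motion": [{"x": 0.08, "y": 0, "z": 0, "yaw": 0, "gripper": 0.6}, {"x": 0.08, "y": 0, "z": 0, "yaw": 0, "gripper": 0.6}, {"x": 0.08, "y": 0, "z": 0, "yaw": 0, "gripper": 0.6}]}}

```text
t: 18.18
ee_pos: [0.5612, 0.0504, 0.0147]
tool_rot: [[0.009, 1.0, 0.0], [1.0, -0.009, -0.002], [-0.002, 0.0, -1.0]]
wrist_force: [0.4, -13.4, 0.6]
grip_width: 0.0527
grip_force: 6.8
```

It has met a hard stop within 2 mm of where home was expected. I back off and check.

Call:
{"fn": "step_arm", "kwargs": {"motion": [{"x": -2, "y": 0, "z": 0, "yaw": 0, "gripper": 0.6}, {"x": -3, "y": 0, "z": 0, "yaw": 0, "gripper": 0.6}, {"x": -4, "y": 0, "z": -5, "yaw": 0, "gripper": 0.6}, {"x": -10, "y": 0, "z": -11, "yaw": 0, "gripper": 0.6}, {"x": -16, "y": 0, "z": -16, "yaw": 0, "gripper": 0.6}, {"x": -22, "y": 0, "z": -18, "yaw": 0, "gripper": 0.6}, {"x": -28, "y": 0, "z": -18, "yaw": 0, "gripper": 0.6}, {"x": -28, "y": 0, "z": -18, "yaw": 0, "gripper": 0.6}, {"x": -28, "y": 0, "z": -18, "yaw": 0, "gripper": 0.6}]}}

```text
t: 19.3
ee_pos: [0.5581, -0.2302, 0.1952]
tool_rot: [[0.014, 1.0, 0.001], [1.0, -0.014, -0.0], [-0.0, 0.001, -1.0]]
wrist_force: [-0.2, -0.3, -0.3]
grip_width: 0.0528
grip_force: 0.0
```

Run:
```python
from h import *
f=lambda im,y0,x0:cv2.resize(im[y0:y0+100,x0:x0+130,::-1],(780,600)[:2] if 0 else (520,400),interpolation=cv2.INTER_CUBIC)
t=manip.capture('top');s=manip.capture('side')
cv2.imwrite('pics/top5.png',t[:,:,::-1]);cv2.imwrite('pics/f.png',np.vstack([f(t,195,235)[:,:],f(s,190,240)])[:, :] if 0 else np.hstack([cv2.resize(f(t,195,235),(400,308)),cv2.resize(f(s,190,240),(400,308))]))
print(manip.observe()['t'],manip.observe()['ee_pos'])
```

```text
19.4 [ 0.55767467 -0.22750149  0.19429342]
```

View pics/f.png

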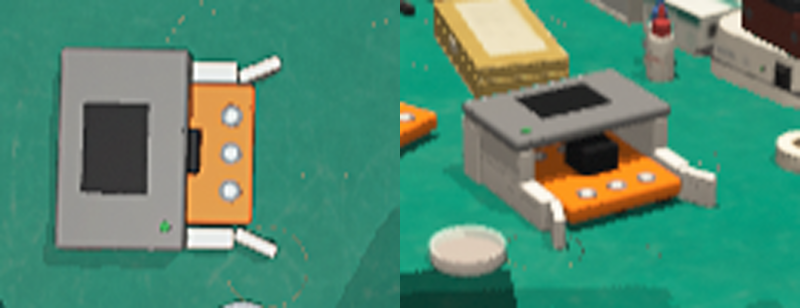

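Run:
```python
from h import *
im=cv2.imread('pics/top5.png').astype('f4')
F=lambda p:np.array(p)/3.077+np.array([235,195])-.3
def L(n,a,b,z,ch,w=2.5):
    p=back('top',np.array(edge(im[:,:,ch].copy(),F(a),F(b),w)),z)[:,:2];d=p[1]-p[0]
    print(n,p.mean(0).round(4),round(np.degrees(np.arctan2(d[1],d[0])),2))
L('rear z.024',(255,86),(252,222),.024,2)
L('rear z.008',(255,86),(252,222),.008,2)
L('wall end far',(237,64),(237,80),.03,2);L('wall end near',(234,230),(234,247),.03,2)
L('hood left',(62,50),(57,245),.07,2);L('hood front',(188,130),(187,170),.058,2)
```

```text
rear z.024 [0.558  0.0617] -0.2
rear z.008 [0.5594 0.0622] -0.2
wall end far [0.6249 0.074 ] -175.89
wall end near [0.4919 0.0747] -11.17
hood left [0.5548 0.2098] -0.5
hood front [0.559  0.1128] -2.81
```

```bash
python3 -c "
from plant import manip
print(manip.finish_job())"
```

```text
the job is handed in; nothing more can be done
None
```

The carrier before the bay is pushed home against the back stop, square and level, with its relieved half over the rail; its near edge rocked and its far edge stood firm, so it needed no half turn, and I handed the job in at 19.4 s without touching the other things.

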